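Set a depth rod's stop collar in a blind bore

ROBOT

A 6-joint arm with a two-finger parallel gripper is mounted at the origin on a cart in front of the work surface, level with it; the furniture and walls round the work are solid. World frame = base frame: x ahead of the robot, y to its left, z up, the work surface at z = 0. Lengths are in m, angles in rad, forces in N, time in s.
With the tool pointing down it reaches from about 0.275 to 1 m from the base axis. Payload 8.4 kg.
Tool frame: the origin (TCP) lies on the mounting face of the last link; the fingertips stand bot.tcp_to_tips ahead of it and the grasp point (between the pads) lies 155 mm ahead of it (bot.tcp_to_tips is the distance from the TCP to the fingertips, in m); z points along the fingers, y is the line along which they close (so a half turn about z gives the same grasp; the last joint's range is limited). The gripper opens to 85 mm and grips with 20 to 120 N. Pads are 22 mm wide; open, the fingers measure 114 mm over their backs; the gripper's body (76 mm by 85 mm) begins 54 mm behind the grasp point. The pads swing forward as they close: fully open they stand 13 mm farther back than shut.
Start: joints at [1.264, 0.353, 1.633, -0, 1.155, -0.002], TCP at [0.188, 0.596, 0.405] pointing down, gripper open.
Joint ranges: [-2.63, 2.63], [-0.92, 2.1], [0.06, 2.66], [-1.3, 4.44], [0, 2.69], [-3.02, 3.02]. Speed limits (rad/s): [2.22, 2.22, 2.79, 3.14, 3.14, 3.14].

INTERFACE

Orientations are given as a rotation vector (axis times angle).
In Python, from rig import bot, optics, finder gives the robot as it stands.
- The arm moves only by the shell command python3 -m crank 'ROWS' [FORCE]. ROWS is a JSON object of lists of equal length, an entry for each row: "claw": the closure, from 0 (fully open) to 1 (shut); "translation": the shift along the tool's x, y, z each as a share of 0.2 m, from -1 to 1, a list of three; "twist": the turn about the tool's z as a share of 2 pi rad, from -1 to 1. A call has exactly 5 rows; each row shifts and turns the commanded pose from where the row before left it, along the tool's axes as they then stand; what a row does not reach is not made up. A row lasts 1/8 s, in which the tool goes at most 62.5 mm and 10.7 degrees, less where a joint would pass 70% of its speed; a pose out of reach is approached as far as the arm can. A call with a number of a shift or a turn outside -1 to 1 is refused whole. A call with a gripper value outside its range is refused whole. The fingers move at their own pace and stop on an object; FORCE is the grip in N (left out, the last holds). Time passes only in rows, so rows that do not move let the fingers close, or fill a call up. It gives the time, the measured TCP pose, the force, the opening and the grip force at its end, in the units of the state.
- bot.sense(): the state, without advancing time (a new reading comes with each control period).
- optics.grab_frame(name): name is "side" or "top" or "wrist"; returns (picture, depth): 400x640x3 uint8, blue, green, red; 400x640 float32, m along the optical axis (not along the pixel's ray), 0 where there is no reading.
- optics.get_calibration(name): a dict with "intrinsics" (3x3 intrinsics, pixels), "R" (3x3) and "t" (3): a world point X has camera coordinates R X + t. Camera axes: x right, y down, z forward; pixel columns grow to the right and rows downward; lengths in m; the calibration is good to about 2 mm. A picture is of the moment at which its call begins: read the wrist's pose just before it. get_calibration takes no time and is no camera call; for the wrist camera it gives the pose at the moment of the call.
- bot.sign_off(): hands the job in; it is judged then, once.
Trained networks look in the newest picture that a camera, given by its name, has taken for a name from the list of things; names that differ only in an ending like _2 or _b are one class to them, and where a whole thing is asked for, a point or a joint stands for the part that bears it (a point fixed in the world has none). Each returns a list of dicts, best first, with "p" (0 to 1); they miss things now and then, are a little off and sometimes report something else, mostly with a low value. They report only what shows in the picture. A call takes as long as a camera call. They do not tell look-alikes from the thing itself.
- finder.look_for(camera, label): "extent" ([left, top, right, bottom] in pixels, round what is visible of it).
- finder.masks_of(camera, label): "region" (400x640 bool, what is visible of it) and "extent" ([left, top, right, bottom] in pixels, round what is visible of it).
- finder.mark_of(camera, label): "point" ([column, row] in pixels: a listed point, or the origin of a listed thing).
The state is a dict: "time": time; "joint_pos": joint angles; "dq": joint speeds; "tau": joint torques, N m; "tcp_pos": TCP position; "tcp_rot": TCP orientation; "wrist_force": force on the tool from outside, world axes, zero at the start; "torque": the same for the moment, N m; "gripper_width": finger opening in m; "gripper_force": force on a finger pad.
Only numpy, scipy, OpenCV 4.12 (cv2) and the standard library are available. Lean on these libraries where they do the work, as an engineer would, in place of code of your own. Each camera call takes 0.05 s, during which the arm holds its last target. There are 200 camera calls.

TASK

Take the depth of the blind bore in the aluminium test block: lift the depth rod out of its stand, lower it into the bore and push the stiff sealing disc in the bore ahead of it, gently, until it bottoms out for good. Then slide the rod's stop collar down until it sits flat on the block, hold it pressed there for two seconds, and let go, leaving the gauge standing in the bore with rod and collar fully home. Do not press hard and do not disturb the other things on the worktop.

Things in the scene. Friction and masses are not known exactly. Their poses are not given: they have to be found in the camera images.
- rod_grip (a point): the depth rod: an upright round steel rod 100 mm long and 12 in diameter (lower 2 mm of the tip tapered to 9), with a black round knurled grip 16 in diameter and 26 long at its top end. This point is on the axis in the grip, 88 mm above the rod's tip and 12 mm below its top; z along the rod, upward. Weighs about 0.2 kg with its collar. It starts upright in its stand
- rod_tip (a point): the centre of the rod's lower end face; z along the rod, upward
- collar_face (a point): the stop collar: a steel disc 50 mm in diameter and 8 thick round the rod, below the grip, which slides along the rod and stays where it is left (its own friction is about 2.5 N). This point is the centre of its underside; at the start 52 to 55 mm above the rod's tip, and it can slide down to 23 mm above the tip. It can be pushed down by two fingertips that stand either side of the rod's grip
- stop_collar: the same stop collar as a body, origin at the centre of its underside
- depth_rod: the same depth rod as a body (with its collar), origin at the centre of its lower end face
- rod_stand: low black stand with a steel foot, 82 x 82 x 34 mm, fixed; the rod stands in a hole 15 in diameter and 24 deep in the middle of its top. Origin at the centre of its underside
- test_block: aluminium test block, 90 x 90 x 70 mm, fixed, with the bore in the middle of its top face and screws at its corners; origin under its centre. A snug disc in the bore starts 6 to 12 mm above its home on the floor. The rod meets it first and does not sink it by weight: about 6 N slides it down and it stays where left; the floor is felt as a sudden further rise of force
- bore_mouth (a point): the centre of the bore's mouth, in the block's top face, z up. The bore is vertical, 13.5 mm in diameter, blind, and somewhere between 28 and 48 mm deep (different each time, unknown), counted to the top of its sealing disc when that is home. More than 25 N on the floor or on the block is too hard
- weight_200g: small cylindrical check weight with a knob, 28 mm across, 46 high; origin under its centre. A bystander
- jaw_insert: serrated steel jaw insert lying flat, 25 x 50 x 13; origin under its centre. A bystander
- hexkey: black hexagon key lying flat, 40 x 104 x 9; origin under its centre. A bystander
- screw_bin: small open bin of screws, 66 x 100 x 32; origin under its centre. A bystander
- micrometer: outside micrometer lying flat, 48 x 148 x 17; origin under its centre. A bystander
- striker: chromed round striker with a nose, 68 x 84 x 22; origin under its centre. A bystander
- tape: roll of tape lying flat, 100 across, 25 high; origin under its centre. A bystander
There are look-alikes about, which are no part of the job. Leave any pink look-alike of the depth_rod alone.

How it is judged:
On the way, in this order (a step that is already met when the one before it is completed fails the run):
1. the rod stands upright in the bore with the disc home on the floor under its tip, the collar still clear of the block (z of rod_tip in the frame of bore_floor below 0.0015 m and horizontal distance between rod_tip and bore_floor below 0.004 m and angle between rod_tip's own z axis and vertical below 0.08 rad and z of collar_face in the frame of bore_mouth above 0.002 m), for 0.2 s.
2. the collar is held pressed flat on the block (over 1.5 N) for a second, the rod still home (z of rod_tip in the frame of bore_floor below 0.0015 m and horizontal distance between rod_tip and bore_floor below 0.004 m and angle between rod_tip's own z axis and vertical below 0.08 rad and z of collar_face in the frame of bore_mouth below 0.0015 m and contact force between stop_collar and test_block above 1.5 N), for 1 s.
At the end, for the whole second after the job is handed in: The rod stands upright in the bore (within 0.08 rad) with its tip within 1.5 mm of its lowest position (disc home on the floor), the collar's underside is within 1.5 mm of the block's top face, and both are at rest and released (z of rod_tip in the frame of bore_floor below 0.0015 m and horizontal distance between rod_tip and bore_floor below 0.004 m and angle between rod_tip's own z axis and vertical below 0.08 rad and z of collar_face in the frame of bore_mouth below 0.0015 m and linear speed of depth_rod below 0.02 m/s and contact force between the fingers and depth_rod below 0.1 N); the robot touches nothing.
It fails at once if the rod is pressed on the disc and floor of the bore with more than 25 N (contact force between depth_rod and bore_plug above 25 N).
It fails at once if the rod or its collar is pressed on the block with more than 25 N (contact force between depth_rod and test_block above 25 N).
It fails at once if a bystander is moved by more than 25 mm (distance of any of weight_200g, jaw_insert, hexkey, screw_bin, micrometer, striker, tape from where it was at the start of the episode above 0.025 m).
It also fails if it takes over 64 s, if anything falls off the work surface, if the arm or the gripper's body presses on something with over 40 N, if the wrist force passes 120 N, or if a joint passes its speed limit or range.

## Working session

There is one attempt and no reset: what is moved stays moved. The work goes in short steps, Python scripts to look and compute and a shell command to move; the robot and the scene stay as the last step left them, time stands still between calls to the robot, and variables do not carry over. Pictures are saved under pics/ and viewed, at most 13 in all, crops included, and the job is handed in when it is done.

```bash
ls; mkdir -p pics; cat > h.py <<'E'
import numpy as np, cv2
from rig import bot, optics, finder
def px2w(cam,u,v,z=None,d=None,cal=None):
    c=cal or optics.get_calibration(cam); K=np.array(c['intrinsics']);R=np.array(c['R']);t=np.array(c['t'])
    r=R.T@np.linalg.solve(K,[u,v,1.]); o=-R.T@t
    return o+r*((z-o[2])/r[2] if z is not None else d)
E
python3 - <<'E'
from h import *
s=bot.sense(); print(s, bot.tcp_to_tips)
for c in ['top','side']:
    im,d=optics.grab_frame(c); cv2.imwrite(f'pics/{c}0.png',im)
    np.save(f'{c}0.npy',d)
    for l in ['rod_grip','rod_tip','collar_face','bore_mouth','test_block','rod_stand']:
        print(c,l,[(np.round(m['point']),round(m['p'],2)) for m in finder.mark_of(c,l)][:4])
    print([(np.round(m['extent']),round(m['p'],2)) for m in finder.look_for(c,'depth_rod')][:4])
E
```

```text
pics
{'time': 0.0, 'joint_pos': array([ 1.26361627e+00,  3.53626429e-01,  1.63415518e+00, -1.42688088e-05,
        1.15519369e+00, -2.39183446e-03]), 'dq': array([ 0.00026634, -0.00069121,  0.00075128, -0.00168332, -0.00134053,
        0.00042328]), 'tau': array([ 6.22745065e-04, -6.05263567e+01, -3.42072415e+01,  2.01755847e-04,
        9.30825539e-03,  5.69188430e-06]), 'tcp_pos': array([0.18748   , 0.59596098, 0.40396608]), 'tcp_rot': array([-4.76869780e-01, -3.10498579e+00,  2.14890457e-03]), 'wrist_force': array([ 0.48574229, -1.06190463, -0.10877397]), 'torque': array([-0.024536  ,  0.01352934, -0.03217775]), 'gripper_force': 0.0, 'gripper_width': 0.08499214253853189} 0.1734
top rod_grip [(array([398., 205.]), 0.79), (array([430., 182.]), 0.77), (array([408., 264.]), 0.67), (array([381., 166.]), 0.62)]
top rod_tip [(array([394., 204.]), 0.54)]
top collar_face [(array([394., 205.]), 0.62), (array([405., 260.]), 0.59), (array([426., 179.]), 0.58), (array([380., 174.]), 0.47)]
top bore_mouth [(array([326., 198.]), 0.55), (array([197., 251.]), 0.52)]
top test_block []
top rod_stand
[... 162 characters left out ...]
418., 175., 435., 196.]), 0.55)]
side rod_grip [(array([302., 260.]), 0.86), (array([388., 246.]), 0.84), (array([346., 229.]), 0.55), (array([370., 216.]), 0.54)]
side rod_tip [(array([306., 289.]), 0.94), (array([368., 244.]), 0.73), (array([386., 269.]), 0.57), (array([344., 257.]), 0.53)]
side collar_face [(array([368., 226.]), 0.67), (array([345., 240.]), 0.47)]
side bore_mouth [(array([311., 210.]), 0.88)]
side test_block [(array([312., 229.]), 0.91), (array([309., 210.]), 0.69)]
side rod_stand [(array([345., 260.]), 0.55)]
[(array([378., 241., 399., 274.]), 0.92), (array([338., 227., 359., 253.]), 0.82), (array([292., 254., 310., 289.]), 0.82), (array([362., 214., 379., 246.]), 0.64)]
```

```bash
python3 - <<'E'
import cv2
t=cv2.imread('pics/top0.png');s=cv2.imread('pics/side0.png')
cv2.imwrite('pics/top0c.png',cv2.resize(t[120:300,160:460],(800,480),interpolation=cv2.INTER_CUBIC))
cv2.imwrite('pics/side0c.png',cv2.resize(s[180:320,230:440],(800,533),interpolation=cv2.INTER_CUBIC))
E
```

```text
(no output)
```

View pics/top0c.png

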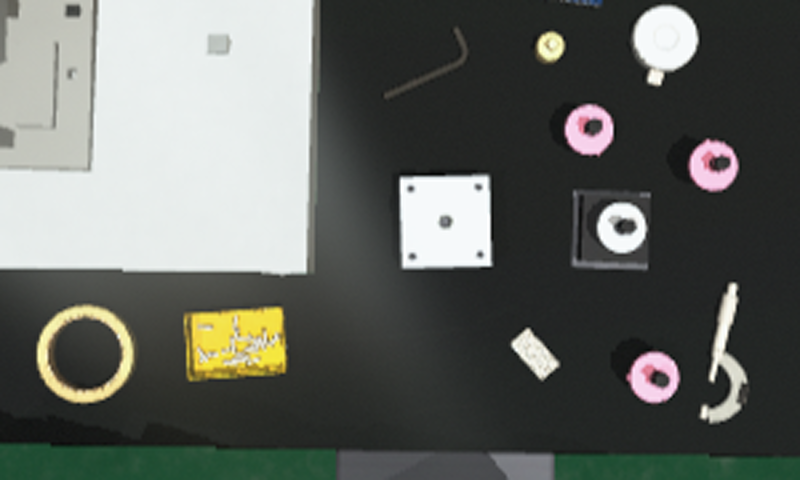

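View pics/side0c.png

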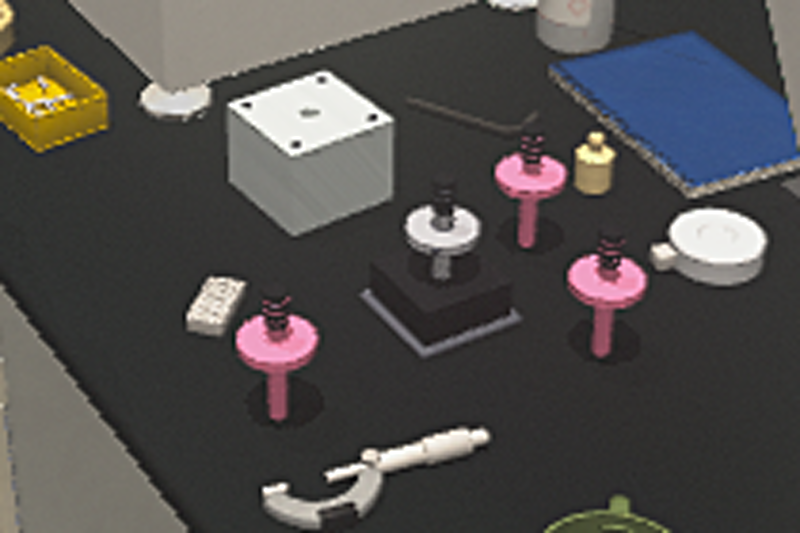

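The side crop shows four gauges. Three are pink (full pixels side ≈302,270; 389,254; 369,226) and are look-alikes. The steel one in the black stand (side ≈346,240; top ≈393,205) is mine. The block's bore is at top ≈327,203.

```bash
python3 - <<'E'
from h import *
im=cv2.imread('pics/top0.png').astype(int); d=np.load('top0.npy')
def cen(x0,x1,y0,y1,f,z):
    m=np.zeros(im.shape[:2],bool); m[y0:y1,x0:x1]=f(im[y0:y1,x0:x1]); v,u=np.nonzero(m)
    uc,vc=(u.min()+u.max())/2,(v.min()+v.max())/2
    print((u.min(),u.max(),v.min(),v.max()),m.sum(), px2w('top',uc,vc,z).round(4), px2w('top',u.mean(),v.mean(),z).round(4))
cen(384,404,193,216,lambda a:a.min(2)>140,.071)
cen(305,350,180,225,lambda a:a.min(2)>140,.070)
cen(320,335,196,210,lambda a:a.max(2)<130,.070)
for u,v in [(394,205),(388,205),(327,190),(230,150),(180,140),(240,140),(200,170),(396,205),(270,205)]:
    print((u,v),px2w('top',u,v,d=d[v,u]).round(3))
c=optics.get_calibration('side');ds=np.load('side0.npy')
for n,(u,v) in {'bore':(311,210)}.items(): print(n,px2w('side',u,v,z=.07).round(4))
# joint1 etc / tool axes
from scipy.spatial.transform import Rotation as Ro
print(Ro.from_rotvec(bot.sense()['tcp_rot']).as_matrix().round(3))
w=optics.get_calibration('wrist'); print(np.array(w['R']).round(3),np.array(w['t']).round(3),np.array(w['intrinsics']).round(0), (-np.array(w['R']).T@np.array(w['t'])).round(3))
E
```

```text
(np.int64(384), np.int64(402), np.int64(196), np.int64(214)) 239 [ 0.506  -0.1428  0.071 ] [ 0.506  -0.1415  0.071 ]
(np.int64(310), np.int64(343), np.int64(186), np.int64(220)) 1131 [0.5081 0.0362 0.07  ] [0.5092 0.0362 0.07  ]
(np.int64(325), np.int64(328), np.int64(201), np.int64(204)) 7 [0.5094 0.0362 0.07  ] [0.5085 0.0349 0.07  ]
(394, 205) [ 0.505 -0.138  0.112]
(388, 205) [ 0.506 -0.129  0.075]
(327, 190) [0.543 0.036 0.074]
(230, 150) [0.634 0.285 0.148]
(180, 140) [0.651 0.402 0.182]
(240, 140) [0.658 0.259 0.159]
(200, 170) [0.582 0.358 0.151]
(396, 205) [ 0.505 -0.143  0.111]
(270, 205) [0.497 0.181 0.151]
bore [0.506  0.0321 0.07  ]
[[-0.954  0.3    0.   ]
 [ 0.3    0.954  0.   ]
 [ 0.     0.    -1.   ]]
[[ 0.301  0.954 -0.   ]
 [ 0.911 -0.288  0.296]
 [ 0.283 -0.09  -0.955]] [-0.623 -0.037  0.38 ] [[341.   0. 320.]
 [  0. 341. 199.]
 [  0.   0.   1.]] [0.114 0.618 0.374]
```

```bash
python3 - <<'E'
from h import *
d=np.load('top0.npy'); c=optics.get_calibration('top');K=np.array(c['intrinsics']);R=np.array(c['R']);t=np.array(c['t'])
v,u=np.mgrid[:400,:640]; P=np.stack([(u-K[0,2])/K[0,0]*d,(v-K[1,2])/K[1,1]*d,d],-1); W=(P-t)@R
b=(d>0)&(W[...,0]>.1)&(W[...,0]<.65)&(W[...,1]<.7)&(W[...,1]>-.3)&(W[...,2]>.17)
print(b.sum(), W[b].min(0),W[b].max(0)) if b.any() else print('clear')
b&=(W[...,0]<.5); print(b.sum(), W[b].min(0),W[b].max(0)) if b.any() else print('clear')
E
python3 -m crank '{"claw":[0,0,0,0,0],"translation":[[0,0,0],[0,0,0],[-0.12,-0.28,0],[-0.12,-0.28,0],[-0.12,-0.28,0]],"twist":[-0.0243,-0.0243,0,0,0]}' 30
```

```text
27383 [ 0.10005587 -0.29999928  0.17001272] [0.64999594 0.65958172 0.8801421 ]
5837 [ 0.10005587 -0.04297099  0.23101562] [0.25217443 0.65958172 0.67295767]
time: 1.42
tcp_pos: [0.26, 0.4266, 0.4047]
tcp_rot: [-0.002, 3.141, 0.0]
wrist_force: [1.2, -0.6, 0.1]
gripper_width: 0.0853
gripper_force: 0.0
```

```bash
python3 - <<'E'
from h import *
d=np.load('top0.npy'); c=optics.get_calibration('top');K=np.array(c['intrinsics']);R=np.array(c['R']);t=np.array(c['t'])
v,u=np.mgrid[:400,:640]; P=np.stack([(u-K[0,2])/K[0,0]*d,(v-K[1,2])/K[1,1]*d,d],-1); W=(P-t)@R
for y in np.arange(-.3,.6,.1):
    b=(d>0)&(W[...,0]>.3)&(W[...,0]<.6)&(W[...,1]>y)&(W[...,1]<y+.1); print(round(y,1),b.sum(),W[b][:,2].max().round(3), end='; ')
E
python3 -m crank '{"claw":[0,0,0,0,0],"translation":[[-0.12,-0.28,0],[-0.12,-0.28,0],[-0.12,-0.28,0],[-0.12,-0.28,0],[-0.12,-0.28,0]],"twist":[0,0,0,0,0]}'
```

```text
-0.3 4549 0.707; -0.2 3817 0.116; -0.1 3702 0.08; 0.0 3815 0.08; 0.1 4154 0.158; 0.2 4282 0.157; 0.3 12734 0.879; 0.4 6577 0.857; 0.5 4718 0.642; time: 2.05
tcp_pos: [0.3802, 0.1465, 0.4051]
tcp_rot: [-0.001, 3.14, 0.001]
wrist_force: [0.3, 0.9, 0.5]
gripper_width: 0.0853
gripper_force: 0.0
```

```bash
python3 - <<'E'
from h import *
d=np.load('top0.npy'); c=optics.get_calibration('top');K=np.array(c['intrinsics']);R=np.array(c['R']);t=np.array(c['t'])
v,u=np.mgrid[:400,:640]; P=np.stack([(u-K[0,2])/K[0,0]*d,(v-K[1,2])/K[1,1]*d,d],-1); W=(P-t)@R
b=(d>0)&(W[...,0]>.3)&(W[...,0]<.7)&(W[...,1]>-.4)&(W[...,1]<-.1)&(W[...,2]>.12)
print(b.sum(),W[b].min(0),W[b].max(0),u[b].min(),u[b].max(),v[b].min(),v[b].max())
E
python3 -m crank '{"claw":[0,0,0,0,0],"translation":[[-0.12,-0.28,0],[-0.12,-0.28,0],[-0.12,-0.28,0],[-0.12,-0.28,0],[-0.12,-0.28,0]],"twist":[0,0,0,0,0]}'
python3 - <<'E'
from h import *
s=bot.sense();w=optics.get_calibration('wrist');im,d=optics.grab_frame('wrist');cv2.imwrite('pics/w1.png',im);np.save('w1.npy',d)
print(s['tcp_pos'])
for l in ['rod_grip','collar_face']:
  for m in finder.mark_of('wrist',l)[:3]: print(l,m['point'],round(m['p'],2),px2w('wrist',*m['point'],z={'rod_grip':.11,'collar_face':.0635}[l],cal=w).round(4))
E
```

```text
13543 [ 0.51701816 -0.39948039  0.33990072] [ 0.69998888 -0.29282814  0.70809236] 533 639 53 197
time: 2.68
tcp_pos: [0.5005, -0.1338, 0.405]
tcp_rot: [-0.0, 3.141, -0.0]
wrist_force: [0.8, 1.1, 0.9]
gripper_width: 0.0852
gripper_force: 0.0
[ 0.50045501 -0.13378912  0.40498747]
rod_grip [351.1, 292.1] 0.91 [ 0.5921 -0.1079  0.11  ]
rod_grip [312.8, 197.5] 0.68 [ 0.5043 -0.1412  0.11  ]
rod_grip [212.5, 259.8] 0.68 [ 0.5602 -0.2278  0.11  ]
collar_face [222.2, 244.8] 0.89 [ 0.5677 -0.2329  0.0635]
collar_face [345.7, 273.2] 0.86 [ 0.5996 -0.1092  0.0635]
collar_face [311.8, 187.5] 0.68 [ 0.5087 -0.1431  0.0635]
```

View pics/w1.png

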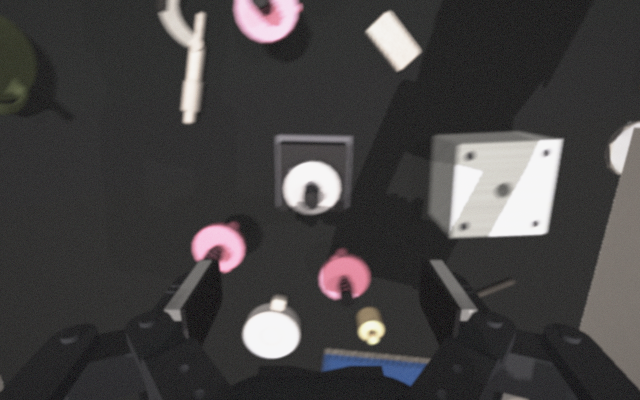

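```bash
python3 - <<'E'
from h import *
im=cv2.imread('pics/w1.png').astype(int); w=optics.get_calibration('wrist')
g=im.max(2)
def show(m,z,off):
    n,l,st,ce=cv2.connectedComponentsWithStats(m.astype('uint8'))
    k=1+np.argmax(st[1:,4]); c=ce[k]+off; e=st[k,:2]+(st[k,2:4]-1)/2+off
    print(st[k],c,px2w('wrist',*c,z=z,cal=w).round(4),px2w('wrist',*e,z=z,cal=w).round(4))
show(g[150:225,275:350]>120,.0715,(275,150))
show(g[178:202,492:516]<100,.070,(492,178))
show(g[205:215,300:325]<0,.11,(0,0)) if 0 else None
# screws of block
for (u,v) in [(469,155),(546,153),(463,226),(536,224)]: show(g[v-8:v+9,u-8:u+9]<110,.07,(u-8,v-8))
E
```

```text
[   7   11   60   53 2197] [311.63222576 185.74419663] [ 0.5047 -0.1435  0.0715] [ 0.5059 -0.1436  0.0715]
[10 10  1  1  1] [502. 188.] [0.508  0.0323 0.07  ] [0.508  0.0323 0.07  ]
[ 7  7  4  5 16] [469.5 156. ] [ 0.4781 -0.0014  0.07  ] [ 0.4781 -0.0014  0.07  ]
[8 7 1 2 2] [546.  152.5] [0.4752 0.0666 0.07  ] [0.4752 0.0666 0.07  ]
[ 7  7  4  4 13] [463.38461538 226.38461538] [0.546  0.0012 0.07  ] [0.5461 0.0014 0.07  ]
[7 7 1 1 1] [535. 223.] [0.5428 0.0691 0.07  ] [0.5428 0.0691 0.07  ]
```

```bash
python3 -m crank '{"claw":[0,0,0,0,0],"translation":[[-0.0275,-0.0465,0.15],[0,0,0.2],[0,0,0.2],[0,0,0.12],[0,0,0.08]],"twist":[0,0,0,0,0]}'
python3 - <<'E'
from h import *
w=optics.get_calibration('wrist');im,d=optics.grab_frame('wrist');cv2.imwrite('pics/w2.png',im)
print(bot.sense()['tcp_pos'],bot.sense()['wrist_force'])
E
```

```text
time: 3.45
tcp_pos: [0.505, -0.1399, 0.2537]
tcp_rot: [0.002, -3.14, -0.001]
wrist_force: [0.1, -0.0, -0.1]
gripper_width: 0.0853
gripper_force: 0.0
[ 0.50458916 -0.13996518  0.25236804] [-1.54752013  0.38721789 -0.94110975]
```

View pics/w2.png

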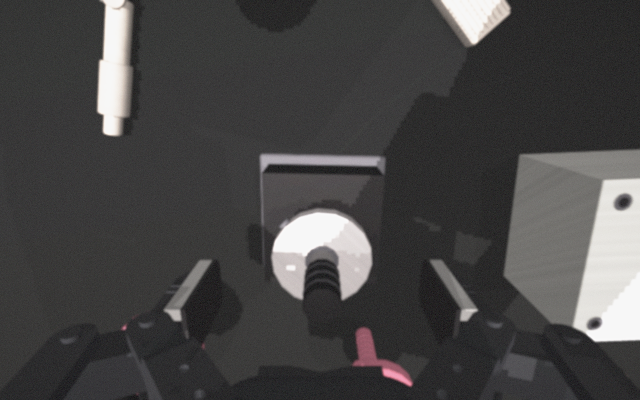

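```bash
python3 -m crank '{"claw":[0.5,0.8,1,1,1],"translation":[[0,0,0],[0,0,0],[0,0,0],[0,0,0],[0,0,0]],"twist":[0,0,0,0,0]}' 40
python3 -m crank '{"claw":[1,1,1,1,1],"translation":[[0,0,0],[0,0,0],[0,0,0],[0,0,-0.02],[0,0,-0.05]],"twist":[0,0,0,0,0]}' 40
```

```text
time: 4.12
tcp_pos: [0.5058, -0.1409, 0.2553]
tcp_rot: [-0.0, 3.14, -0.0]
wrist_force: [-0.6, 1.1, 6.1]
gripper_width: 0.0147
gripper_force: 39.0
time: 4.75
tcp_pos: [0.5051, -0.1409, 0.2686]
tcp_rot: [0.001, -3.14, -0.001]
wrist_force: [0.3, 0.9, -2.0]
gripper_width: 0.0146
gripper_force: 39.0
```

```bash
python3 -m crank '{"claw":[1,1,1,1,1],"translation":[[0,0,-0.1],[0,0,-0.15],[0,0,-0.15],[0,0,0],[0,0.1,0]],"twist":[0,0,0,0,0]}'
python3 -m crank '{"claw":[1,1,1,1,1],"translation":[[0,0.2,0],[0,0.2,0],[-0.025,0.2,0],[0,0.17,0],[0,0,0]],"twist":[0,0,0,0,0]}'
python3 - <<'E'
from h import *
for k in ['wrist','side']:
    w=optics.get_calibration(k);im,d=optics.grab_frame(k);cv2.imwrite(f'pics/{k}3.png',im);np.save(f'{k}3.npy',d)
    for l in ['rod_tip','bore_mouth','collar_face']: print(k,l,[(m['point'],round(m['p'],2)) for m in finder.mark_of(k,l)[:4]])
print(bot.sense())
a=cv2.imread('pics/wrist3.png');b=cv2.imread('pics/side3.png')[150:270,250:410]
cv2.imwrite('pics/c3.png',cv2.resize(b,(640,480),interpolation=cv2.INTER_CUBIC))
E
```

```text
time: 5.38
tcp_pos: [0.5051, -0.121, 0.3483]
tcp_rot: [-0.002, -3.141, 0.0]
wrist_force: [0.2, -0.3, -2.2]
gripper_width: 0.0147
gripper_force: 39.1
time: 6.0
tcp_pos: [0.5095, 0.0356, 0.3474]
tcp_rot: [0.006, -3.139, -0.001]
wrist_force: [-0.1, -0.5, -2.3]
gripper_width: 0.0151
gripper_force: 39.4
wrist rod_tip [([184.0, 267.3], 0.96), ([348.3, 326.6], 0.65), ([51.1, 235.5], 0.62), ([325.3, 199.9], 0.51)]
wrist bore_mouth [([326.0, 200.8], 0.92)]
wrist collar_face [([318.2, 249.0], 0.79), ([157.6, 296.8], 0.57), ([5.1, 264.9], 0.56), ([322.4, 177.4], 0.33)]
side rod_tip [([305.0, 288.8], 0.89), ([314.1, 199.4], 0.7), ([369.0, 242.9], 0.55), ([386.2, 228.8], 0.54)]
side bore_mouth [([312.7, 172.4], 0.71)]
side collar_face [([390.8, 254.0], 0.75), ([312.4, 179.1], 0.72), ([304.0, 270.5], 0.67), ([367.6, 224.9], 0.49)]
{'time': 6.4, 'joint_pos': array([ 6.05365925e-02,  2.42837209e-01,  1.92837964e+00, -9.93166879e-05,
        9.70595031e-01, -1.50962587e+00]), 'dq': array([ 0.00213658, -0.00156785, -0.00127969, -0.00051422,  0.00236044,
        0.00145844]), 'tau': array([ 1.40084568e-01, -4.90168476e+01, -3.05279946e+01,  4.98785448e-03,
        1.51426033e-03, -1.86038022e-03]), 'tcp_pos': array([0.51033432, 0.03242055, 0.34858921]), 'tcp_rot': array([-9.07476723e-04, -3.14137868e+00,  1.49424059e-04]), 'wrist_force': array([-0.16230067,  0.16369404, -1.09973938]), 'torque': array([-0.00525392,  0.03167094, -0.07129266]), 'gripper_force': 39.3505722284317, 'gripper_width': 0.014537871423165693}
```

View pics/wrist3.png

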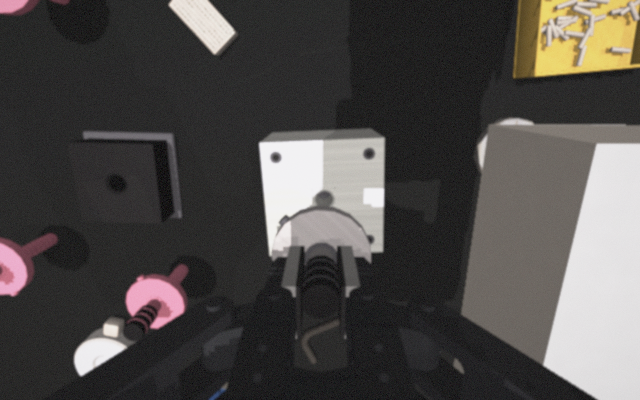

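View pics/c3.png

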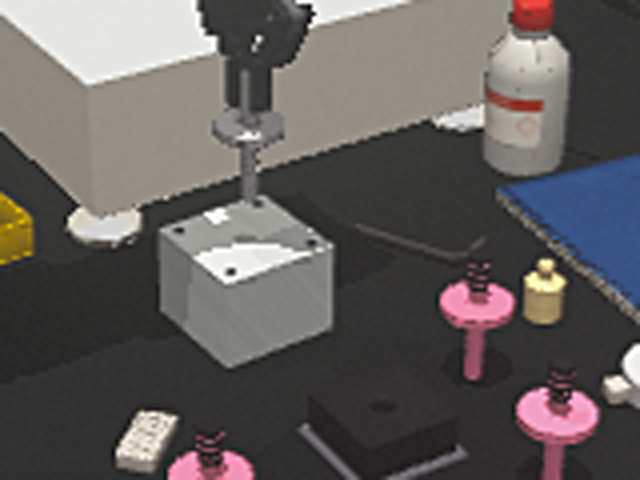

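```bash
python3 - <<'E'
from h import *
im=cv2.imread('pics/wrist3.png'); g=im.max(2).astype(int)
w=optics.get_calibration('wrist');tc=bot.sense()['tcp_pos'];tip=tc[2]-.2453
def dark(u,v,r,z,bg):
    a=g[v-r:v+r+1,u-r:u+r+1].astype(float); wt=np.clip(bg-a,0,None); yy,xx=np.mgrid[-r:r+1,-r:r+1]
    uu,vv=u+(wt*xx).sum()/wt.sum(),v+(wt*yy).sum()/wt.sum(); print((round(uu,1),round(vv,1)),px2w('wrist',uu,vv,z=z,cal=w).round(4))
print(g[185:212:2,312:338:2]); print(tc)
for r in (5,6): dark(117,183,r+4,.034,22)
for u,v in [(276,157),(369,153),(370,240)]: dark(u,v,5,.07,110)
cs=optics.get_calibration('side');p=np.array(cs['R'])@np.array([tc[0],tc[1],tip])+np.array(cs['t']);p=np.array(cs['intrinsics'])@p;print('side tip pred',p[:2]/p[2],tip)
s=cv2.imread('pics/side3.png')
cv2.imwrite('pics/c4.png',np.hstack([cv2.resize(s[170:215,290:335],(390,390),interpolation=cv2.INTER_CUBIC),cv2.resize(im[180:300,260:380],(390,390),interpolation=cv2.INTER_CUBIC)]))
E
```

```text
[[243 243 243 243 242 225 198 193 199 199 198 197 196]
 [243 243 242 243 239 218 190 197 195 198 194 183 192]
 [241 243 243 242 230 194 175 181 188 194 196 190 196]
 [242 243 240 224 166 128 110 122 143 172 192 198 195]
 [242 241 213 141 100  87  77  78  85 128 172 200 200]
 [239 219 142  93  84  87  83  81  77  96 147 186 197]
 [219 171 116  98  89  89  83  87  89  97 120 172 197]
 [209 154 108 100 105  98  93 100  96  92 115 163 191]
 [206 156 115 105 107 104 105  99  97  97 125 172 194]
 [201 172 134 106 105 104 100 100  95 103 146 184 196]
 [174 156 129 100  98  99  99  94 100 131 160 191 199]
 [111  98  91  94  91  90  90  88  93 110 115 141 169]
 [ 98 102 112 110 111 107 104 104  98  92  98  99 104]
 [145 163 169 167 165 164 165 159 154 147 139 131 105]]
[0.51033432 0.03242055 0.34858921]
(np.float64(116.8), np.float64(183.0)) [ 0.5065 -0.1438  0.034 ]
(np.float64(116.8), np.float64(183.0)) [ 0.5065 -0.1438  0.034 ]
(np.float64(275.3), np.float64(157.1)) [ 0.4779 -0.0018  0.07  ]
(np.float64(368.6), np.float64(153.3)) [0.4752 0.0665 0.07  ]
(np.float64(370.0), np.float64(238.8)) [0.5431 0.0703 0.07  ]
side tip pred [312.17387389 199.31434546] 0.10328920894896967
```

View pics/c4.png

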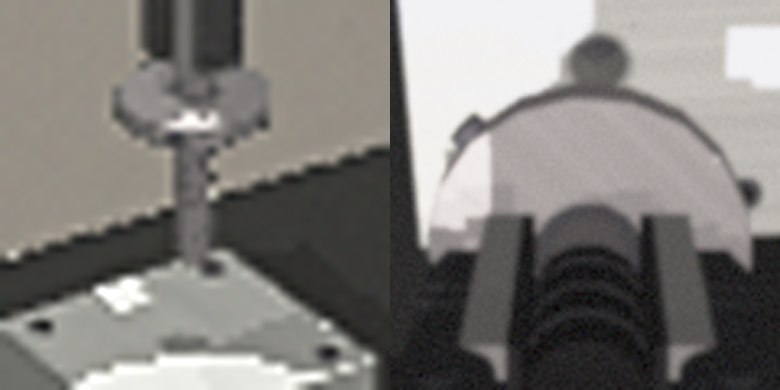

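```bash
python3 - <<'E'
from h import *
w=optics.get_calibration('wrist');tc=bot.sense()['tcp_pos'];tip=tc[2]-.2453
print(tc,'bore',px2w('wrist',323.7,199.5,z=.07,cal=w).round(4))
for dz in (.060,.063): print('collar front',px2w('wrist',321.8,210.8,z=tip+dz,cal=w).round(4)+[.025,0,0])
print('collar L/R',px2w('wrist',272.3,257,z=tip+.0615,cal=w).round(4),px2w('wrist',371.4,257,z=tip+.0615,cal=w).round(4))
E
```

```text
[0.51033432 0.03242055 0.34858921] bore [0.5105 0.0337 0.07  ]
collar front [0.5122 0.0319 0.1633]
collar front [0.5111 0.0319 0.1663]
collar L/R [0.5108 0.0073 0.1648] [0.5109 0.0565 0.1648]
```

```bash
python3 -m crank '{"claw":[1,1,1,1,1],"translation":[[0.004,0.009,0],[0,0,0.05],[0,0,0.05],[0,0,0.04],[0,0,0]],"twist":[0,0,0,0,0]}'
python3 - <<'E'
from h import *
s=bot.sense();print(s['tcp_pos'],s['wrist_force'])
k='side'
im,d=optics.grab_frame(k);cv2.imwrite('pics/s5.png',im)
cv2.imwrite('pics/c5.png',cv2.resize(im[170:240,270:350],(640,560),interpolation=cv2.INTER_CUBIC))
E
```

```text
time: 7.02
tcp_pos: [0.5093, 0.0349, 0.3197]
tcp_rot: [0.001, -3.14, 0.0]
wrist_force: [0.5, 0.0, -2.7]
gripper_width: 0.0147
gripper_force: 39.3
[0.50927239 0.03486465 0.31970132] [ 0.54700699  0.0454241  -2.66627823]
```

View pics/c5.png

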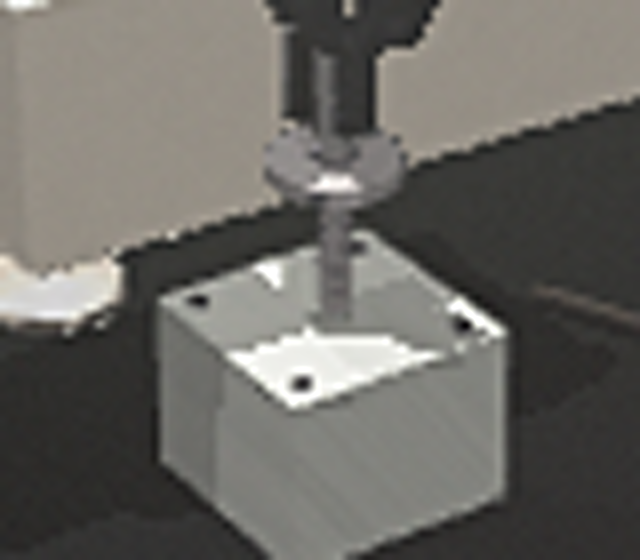

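The side view shows the tip just above the bore, so I start descending and feeling for contact.

```bash
for i in 1 2; do python3 -m crank '{"claw":[1,1,1,1,1],"translation":[[0,0,0.005],[0,0,0.005],[0,0,0.005],[0,0,0.005],[0,0,0]],"twist":[0,0,0,0,0]}' | egrep 'pos|wrist'; done
```

```text
tcp_pos: [0.5096, 0.0349, 0.3166]
wrist_force: [-0.5, -0.7, -1.6]
tcp_pos: [0.5098, 0.0352, 0.3133]
wrist_force: [-1.1, 4.3, 4.2]
```

```bash
python3 -m crank '{"claw":[1,1,1,1,1],"translation":[[0.001,0.004,0],[0,0,0],[0,0,0],[0,0,0],[0,0,0]],"twist":[0,0,0,0,0]}' | egrep 'pos|wrist'
python3 -c "
from rig import bot
print(bot.sense()['wrist_force'],bot.sense()['torque'])"
```

```text
tcp_pos: [0.5093, 0.0357, 0.3126]
wrist_force: [-0.7, 4.0, -0.7]
[-0.71202066  3.9870719  -0.71241008] [1.00003264 0.22034596 0.02414156]
```

```bash
python3 -m crank '{"claw":[1,1,1,1,1],"translation":[[0.001,0.004,0],[0,0,0],[0,0,0],[0,0,0],[0,0,0]],"twist":[0,0,0,0,0]}' | egrep 'pos|wrist'
python3 -m crank '{"claw":[1,1,1,1,1],"translation":[[0,0,0.005],[0,0,0.005],[0,0,0],[0,0,0],[0,0,0]],"twist":[0,0,0,0,0]}' | egrep 'pos|wrist'
```

```text
tcp_pos: [0.5091, 0.0364, 0.3126]
wrist_force: [-1.1, 2.0, -1.4]
tcp_pos: [0.5091, 0.0365, 0.3106]
wrist_force: [-1.4, 1.6, -2.5]
```

```bash
python3 -m crank '{"claw":[1,1,1,1,1],"translation":[[0.002,0.003,0],[0,0,0.007],[0,0,0.007],[0,0,0.007],[0,0,0]],"twist":[0,0,0,0,0]}' | egrep 'pos|wrist'
python3 -m crank '{"claw":[1,1,1,1,1],"translation":[[0,0,0.007],[0,0,0.007],[0,0,0],[0,0,0],[0,0,0]],"twist":[0,0,0,0,0]}' | egrep 'pos|wrist|time'
```

```text
tcp_pos: [0.5088, 0.037, 0.3063]
wrist_force: [-0.6, 0.9, -1.1]
time: 11.45
tcp_pos: [0.5088, 0.0371, 0.3037]
wrist_force: [0.1, -0.5, -2.6]
```

```bash
python3 -m crank '{"claw":[1,1,1,1,1],"translation":[[0,0,0.006],[0,0,0.006],[0,0,0.006],[0,0,0],[0,0,0]],"twist":[0,0,0,0,0]}' | egrep 'pos|wrist|time'
python3 -m crank '{"claw":[1,1,1,1,1],"translation":[[0,0,0.006],[0,0,0.006],[0,0,0],[0,0,0],[0,0,0]],"twist":[0,0,0,0,0]}' | egrep 'pos|wrist|time'
```

```text
time: 12.08
tcp_pos: [0.5088, 0.0371, 0.3001]
wrist_force: [0.8, 0.1, -1.7]
time: 12.7
tcp_pos: [0.5088, 0.0371, 0.2977]
wrist_force: [0.3, 0.8, -1.2]
```

```bash
python3 -m crank '{"claw":[1,1,1,1,1],"translation":[[0,0,0.006],[0,0,0.006],[0,0,0],[0,0,0],[0,0,0]],"twist":[0,0,0,0,0]}' | egrep 'pos|wrist|time'
python3 -m crank '{"claw":[1,1,1,1,1],"translation":[[0,0,0.006],[0,0,0.006],[0,0,0],[0,0,0],[0,0,0]],"twist":[0,0,0,0,0]}' | egrep 'pos|wrist|time'
```

```text
time: 13.32
tcp_pos: [0.5088, 0.0371, 0.2953]
wrist_force: [-0.9, -0.6, -1.8]
time: 13.95
tcp_pos: [0.5089, 0.0371, 0.2931]
wrist_force: [-0.8, 0.4, 3.4]
```

```bash
for i in 1 2 3; do python3 -m crank '{"claw":[1,1,1,1,1],"translation":[[0,0,0.0025],[0,0,0.0025],[0,0,0],[0,0,0],[0,0,0]],"twist":[0,0,0,0,0]}' | egrep 'pos|wrist|time'; done
```

```text
time: 14.58
tcp_pos: [0.5088, 0.0371, 0.2919]
wrist_force: [-0.1, 0.5, 3.6]
time: 15.2
tcp_pos: [0.5088, 0.0371, 0.2908]
wrist_force: [-0.0, 1.0, 2.2]
time: 15.82
tcp_pos: [0.5088, 0.0371, 0.2899]
wrist_force: [-0.5, 0.3, 3.6]
```

```bash
python3 -m crank '{"claw":[1,1,1,1,1],"translation":[[0,0,0.0025],[0,0,0.0025],[0,0,0],[0,0,0],[0,0,0]],"twist":[0,0,0,0,0]}' | egrep 'pos|wrist|time'; for i in 1 2 3; do python3 -m crank '{"claw":[1,1,1,1,1],"translation":[[0,0,0.0025],[0,0,0],[0,0,0.0015],[0,0,0],[0,0,0]],"twist":[0,0,0,0,0]}' | egrep 'pos|wrist|time'; done
```

```text
time: 16.45
tcp_pos: [0.5088, 0.0371, 0.2889]
wrist_force: [-0.2, 0.5, 2.9]
time: 17.08
tcp_pos: [0.5088, 0.0371, 0.2881]
wrist_force: [0.0, 1.3, 4.8]
time: 17.7
tcp_pos: [0.5088, 0.0371, 0.2873]
wrist_force: [0.1, 1.3, 5.1]
time: 18.32
tcp_pos: [0.5088, 0.0371, 0.2865]
wrist_force: [-0.5, 1.3, 5.1]
```

```bash
for i in 1 2; do python3 -m crank '{"claw":[1,1,1,1,1],"translation":[[0,0,0.0025],[0,0,0],[0,0,0.0015],[0,0,0],[0,0,0]],"twist":[0,0,0,0,0]}' | egrep 'pos|wrist|time'; done
```

```text
time: 18.95
tcp_pos: [0.5088, 0.0371, 0.2857]
wrist_force: [0.1, 0.8, 5.1]
time: 19.58
tcp_pos: [0.5088, 0.0371, 0.2849]
wrist_force: [-0.9, 1.9, 5.7]
```

```bash
for i in 1 2; do python3 -m crank '{"claw":[1,1,1,1,1],"translation":[[0,0,0.0025],[0,0,0],[0,0,0.0015],[0,0,0],[0,0,0]],"twist":[0,0,0,0,0]}' | egrep 'pos|wrist|time'; done
```

```text
time: 20.2
tcp_pos: [0.5089, 0.0371, 0.2845]
wrist_force: [-1.5, 1.8, 9.1]
time: 20.82
tcp_pos: [0.5091, 0.0371, 0.2843]
wrist_force: [-3.2, 1.4, 16.0]
```

```bash
python3 -m crank '{"claw":[1,1,1,1,1],"translation":[[0,0,0],[0,0,0],[0,0,0.001],[0,0,0],[0,0,0]],"twist":[0,0,0,0,0]}' | egrep 'pos|wrist|time|grip'
python3 - <<'E'
from h import *
w=optics.get_calibration('wrist');im,d=optics.grab_frame('wrist');cv2.imwrite('pics/w6.png',im);print(bot.sense()['wrist_force'])
s,_=optics.grab_frame('side')
cv2.imwrite('pics/c6.png',np.hstack([cv2.resize(s[170:250,280:340],(360,480),interpolation=cv2.INTER_CUBIC),cv2.resize(im[150:350,230:410],(432,480))]))
E
```

```text
time: 21.45
tcp_pos: [0.5092, 0.0371, 0.2843]
wrist_force: [-4.6, 1.3, 18.7]
gripper_width: 0.0147
gripper_force: 41.4
[-2.78333464  1.12515617 18.41089807]
```

View pics/c6.png

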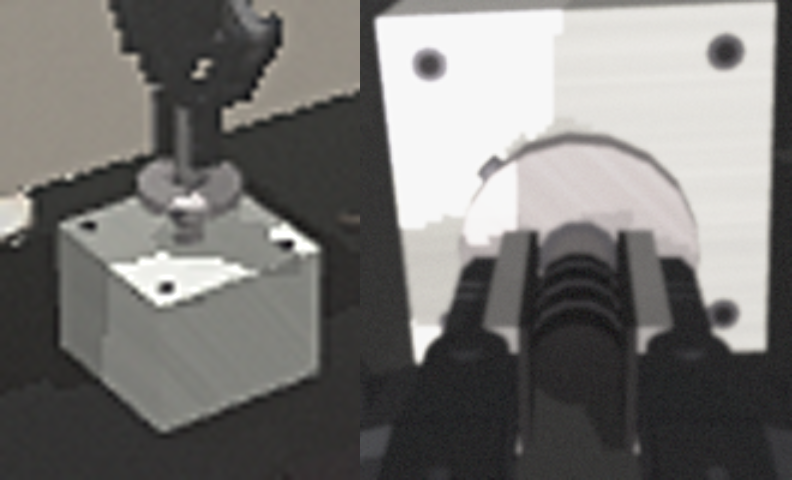

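Firmly bottomed: about 20 N with no further travel, 31 mm depth, collar about 23 mm clear. Easing off, then opening slightly.

```bash
python3 -m crank '{"claw":[1,1,1,1,1],"translation":[[0,0,-0.003],[0,0,-0.003],[0,0,-0.001],[0,0,0],[0,0,0]],"twist":[0,0,0,0,0]}' | egrep 'pos|wrist|time|grip'
python3 -m crank '{"claw":[0.75,0.7,0.65,0.65,0.65],"translation":[[0,0,0],[0,0,0],[0,0,0],[0,0,0],[0,0,0]],"twist":[0,0,0,0,0]}' 20| egrep 'pos|wrist|time|grip'
```

```text
time: 22.18
tcp_pos: [0.5088, 0.0371, 0.2845]
wrist_force: [-0.5, 1.2, 5.0]
gripper_width: 0.0148
gripper_force: 40.0
time: 22.8
tcp_pos: [0.5088, 0.0371, 0.2845]
wrist_force: [-0.2, 0.4, 0.6]
gripper_width: 0.0299
gripper_force: 0.0
```

```bash
python3 -m crank '{"claw":[0.65,0.65,0.65,0.65,0.65],"translation":[[0,0,0.015],[0,0,0.015],[0,0,0.01],[0,0,0.01],[0,0,0]],"twist":[0,0,0,0,0]}' | egrep 'pos|wrist|time|grip'
python3 -m crank '{"claw":[0.65,0.65,0.65,0.65,0.65],"translation":[[0,0,0.01],[0,0,0.01],[0,0,0.01],[0,0,0.01],[0,0,0]],"twist":[0,0,0,0,0]}' | egrep 'pos|wrist|time|grip'
python3 -m crank '{"claw":[0.65,0.65,0.65,0.65,0.65],"translation":[[0,0,0.01],[0,0,0.01],[0,0,0],[0,0,0],[0,0,0]],"twist":[0,0,0,0,0]}' | egrep 'pos|wrist|time|grip'
python3 - <<'E'
from h import *
im,d=optics.grab_frame('wrist')
s,_=optics.grab_frame('side')
cv2.imwrite('pics/c7.png',np.hstack([cv2.resize(s[170:250,280:340],(360,480),interpolation=cv2.INTER_CUBIC),cv2.resize(im[150:350,230:410],(432,480))]))
E
```

```text
time: 23.42
tcp_pos: [0.5087, 0.0371, 0.2743]
wrist_force: [0.3, 0.2, 0.3]
gripper_width: 0.03
gripper_force: 0.0
time: 24.05
tcp_pos: [0.5087, 0.0371, 0.2663]
wrist_force: [-0.2, -0.7, -0.5]
gripper_width: 0.0298
gripper_force: 0.0
time: 24.68
tcp_pos: [0.5087, 0.0371, 0.2624]
wrist_force: [-0.1, -0.3, 0.5]
gripper_width: 0.0299
gripper_force: 0.0
```

View pics/c7.png

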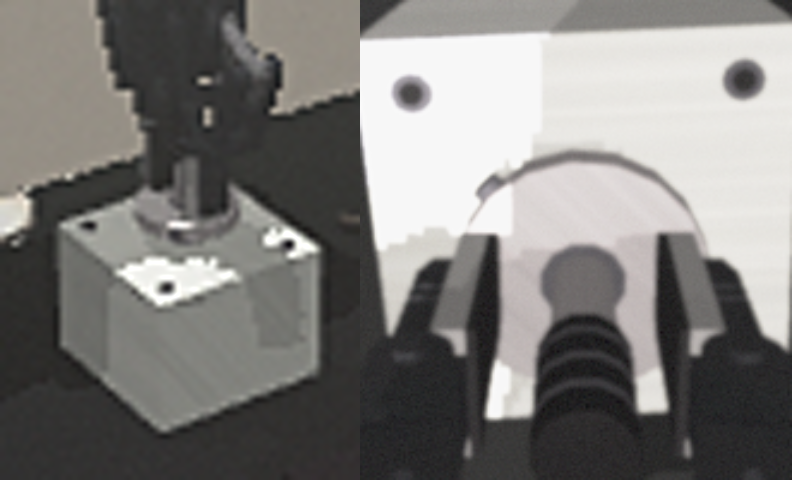

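```bash
for i in 1 2 3; do python3 -m crank '{"claw":[0.65,0.65,0.65,0.65,0.65],"translation":[[0,0,0.005],[0,0,0.005],[0,0,0.005],[0,0,0],[0,0,0]],"twist":[0,0,0,0,0]}' | egrep 'pos|wrist|time'; done
```

```text
time: 25.4
tcp_pos: [0.5088, 0.0371, 0.2594]
wrist_force: [-0.6, -0.4, 0.4]
time: 26.02
tcp_pos: [0.5087, 0.037, 0.2564]
wrist_force: [-0.8, 0.7, 0.6]
time: 26.65
tcp_pos: [0.5087, 0.037, 0.2534]
wrist_force: [0.3, 0.4, 0.9]
```

```bash
for i in 1 2 3; do python3 -m crank '{"claw":[0.65,0.65,0.65,0.65,0.65],"translation":[[0,0,0.0025],[0,0,0],[0,0,0.0025],[0,0,0],[0,0,0]],"twist":[0,0,0,0,0]}' | egrep 'pos|wrist|time'; done
```

```text
time: 27.28
tcp_pos: [0.5088, 0.0371, 0.2525]
wrist_force: [0.3, 0.5, 1.6]
time: 27.9
tcp_pos: [0.5088, 0.0371, 0.2515]
wrist_force: [1.0, 1.5, 1.3]
time: 28.52
tcp_pos: [0.5088, 0.0371, 0.251]
wrist_force: [-1.3, 0.8, 9.5]
```

```bash
python3 -m crank '{"claw":[0.65,0.65,0.65,0.65,0.65],"translation":[[0,0,0.001],[0,0,0],[0,0,0],[0,0,0],[0,0,0]],"twist":[0,0,0,0,0]}' | egrep 'pos|wrist|time'; for i in 1 2 3 4; do python3 -m crank '{"claw":[0.65,0.65,0.65,0.65,0.65],"translation":[[0,0,0],[0,0,0],[0,0,0],[0,0,0],[0,0,0]],"twist":[0,0,0,0,0]}' | egrep 'pos|wrist|time'; done
```

```text
time: 29.15
tcp_pos: [0.5088, 0.0371, 0.251]
wrist_force: [-3.6, 1.1, 12.4]
time: 29.78
tcp_pos: [0.5088, 0.0371, 0.251]
wrist_force: [-4.2, 0.6, 11.5]
time: 30.4
tcp_pos: [0.5088, 0.0371, 0.251]
wrist_force: [-3.4, 1.4, 12.2]
time: 31.02
tcp_pos: [0.5088, 0.0371, 0.2509]
wrist_force: [-3.3, -0.5, 12.4]
time: 31.65
tcp_pos: [0.5088, 0.0371, 0.251]
wrist_force: [-3.7, 0.9, 12.7]
```

```bash
python3 -m crank '{"claw":[0.65,0.65,0.65,0.65,0.6],"translation":[[0,0,-0.005],[0,0,-0.01],[0,0,-0.02],[0,0,-0.05],[0,0,-0.1]],"twist":[0,0,0,0,0]}' | egrep 'pos|wrist|time'
python3 -m crank '{"claw":[0.5,0.5,0.5,0.5,0.5],"translation":[[0,0,-0.15],[0,0,-0.15],[0,0,-0.15],[0,0,0],[0,0,0]],"twist":[0,0,0,0,0]}' | egrep 'pos|wrist|time'
python3 - <<'E'
from h import *
w=optics.get_calibration('wrist')
im,d=optics.grab_frame('wrist')
s,_=optics.grab_frame('side')
print(bot.sense()['wrist_force'])
cv2.imwrite('pics/c8.png',np.hstack([cv2.resize(s[170:250,280:340],(360,480),interpolation=cv2.INTER_CUBIC),cv2.resize(im[130:330,230:410],(432,480))]))
v,u=np.mgrid[170:300:5,290:350:5]
P=np.array([px2w('wrist',a,b,d=d[b,a],cal=w) for a,b in zip(u.ravel(),v.ravel())])
k=P[:,2]>.12; print(P[k].max(0) if k.any() else P[:,2].max(), np.sort(P[:,2])[-6:])
E
```

```text
time: 32.28
tcp_pos: [0.5085, 0.037, 0.2876]
wrist_force: [-0.1, -0.8, 0.4]
time: 32.9
tcp_pos: [0.5084, 0.037, 0.377]
wrist_force: [-0.6, -0.4, -0.2]
[ 0.94338924 -0.4388095   0.45473256]
[0.5173144  0.04236157 0.14015688] [0.13925441 0.13933024 0.13942243 0.13979122 0.13998825 0.14015688]
```

View pics/c8.png

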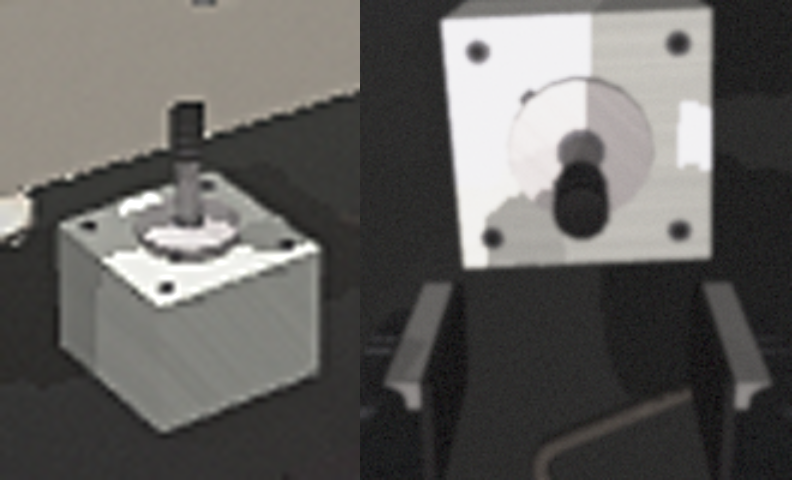

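The gauge stands upright with its collar flat on the block. The rod top at 0.139–0.140 m matches the bottomed rod, and the gripper is clear, so I hand in.

```bash
python3 -c "
from rig import bot
print(bot.sign_off())"
```

```text
the job is handed in; nothing more can be done
None
```

The job is handed in with the gauge standing released in the bore, about 31 mm deep: the disc was pushed home at about 20 N, and the collar was held flat at about 12 N for over 2 s (hand-in returned no verdict).

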